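Feed body-mount spacers through the sorting tray's neck

ROBOT

A 7-joint arm with a two-finger parallel gripper is mounted at the origin on the work surface. World frame = base frame: x ahead of the robot, y to its left, z up, the work surface at z = 0. Lengths are in m, angles in rad, forces in N, time in s.
With the tool pointing down it reaches from about 0.4 to 0.875 m from the base axis. Payload 19.3 kg.
Tool frame: the origin (TCP) lies on the centre line of the jaws, within the pads' length; the fingertips stand 25 mm ahead of it and the grasp point (between the pads) lies 6 mm ahead of it (tips_ahead is the distance from the TCP to the fingertips, in m); z points along the fingers, y is the direction in which the jaws open and shut (so a half turn about z gives the same grasp; the last joint's range is limited). The gripper opens to 85 mm and grips with 20 to 120 N. Pads are 22 mm wide; open, the fingers measure 114 mm over their backs; the gripper's body (76 mm by 85 mm) begins 54 mm behind the grasp point. The pads swing forward as they close: fully open they stand 13 mm farther back than shut.
Start: joints at [-1.217, 0.521, -0.036, 1.599, 0.021, 1.021, -0.113], TCP at [0.257, 0.57, 0.222] pointing down, gripper open.
Joint ranges: [-2.91, 2.91], [-0.3, 2.13], [-1.5, 1.42], [0.17, 2.43], [-1.26, 4.41], [0.16, 1.93], [-2.52, 2.52]. Speed limits (rad/s): [1.89, 1.89, 2.39, 2.39, 3.01, 3.01, 3.01].

INTERFACE

Orientations are given as [roll, pitch, yaw] about the fixed x, y, z axes, in that order (R = Rz(yaw) Ry(pitch) Rx(roll)).
In Python, from workcell import observe, grab_frame, job_done, outline_of, tips_ahead gives the robot as it stands. The module is installed in compiled form; this text tells all that it offers.
- The arm moves only by the tool move_arm, never from a script. Its argument "motion" is a list of rows, each a list of 2 entries, a list of its own where there are three numbers: the shift along the world's x, y, z in mm, then the turn, a rotation vector about the world's x, y, z in rad. A call has 1 to 12 rows; each row is the pose to reach, as a shift and turn from the pose commanded when the call began; what a row does not reach only later rows make up. A row lasts 1/8 s, in which the tool goes at most 62.5 mm and 10.7 degrees, less where a joint would pass 70% of its speed; a pose out of reach is approached as far as the arm can. A call with a gripper value outside its range is refused whole. "jaw" is the finger opening in mm, from 0 to 85.4, set as the call begins (left out, the last holds). The fingers move at their own pace and stop on an object; "grip_force" is the grip in N (left out, the last holds). Time passes only in rows, so rows that repeat a pose let the fingers close. It gives the time, the measured TCP pose, the force and the opening at its end, in the units of the state.
- observe(): the state, without advancing time (a new reading comes with each control period).
- grab_frame(name): name is "scene" or "side" or "wrist"; returns a dict with "frame" (480x640x3 uint8, red, green, blue), "fx", "fy", "cx", "cy" (pixels), "dist" ([k1, k2, p1, p2, k3] as OpenCV has them; the pictures are not rectified), "T" (4x4, takes a point from camera to world coordinates); the wrist camera has in their place "mount" (4x4, takes a point from camera to tool coordinates, whose origin is the TCP and whose axes are the flange's). Camera axes: x right, y down, z forward; pixel columns grow to the right and rows downward; lengths in m; the calibration is good to about 2 mm. A picture is of the moment at which its call begins: read the wrist's pose just before it. There is no depth.
- job_done(): hands the job in, once; it reports no verdict.
Trained networks look in the newest picture that a camera, given by its name, has taken for a name from the list of things; names that differ only in an ending like _2 or _b are one class to them, and where a whole thing is asked for, a point or a joint stands for the part that bears it (a point fixed in the world has none). Each returns a list of dicts, best first, with "score" (0 to 1); they miss things now and then, are a little off and sometimes report something else, mostly with a low value. They report only what shows in the picture. A call takes as long as a camera call. They do not tell look-alikes from the thing itself.
- outline_of(label, camera): "pixels" (480x640 bool, what is visible of it) and "pixel" ([column, row] in pixels, amid what is visible of it).
The state is a dict: "clock": time; "qpos": joint angles; "qd": joint speeds; "joint_efforts": joint torques, N m; "position": TCP position; "tool_rot": TCP orientation; "force": force on the tool from outside, world axes, zero at the start; "moment": the same for the moment, N m; "grip_width": finger opening in m.
Only numpy, scipy, OpenCV 4.12 (cv2) and the standard library are available. Lean on these libraries where they do the work, as an engineer would, in place of code of your own. Each camera call takes 0.05 s, during which the arm holds its last target.

TASK

Three brass-coloured steel spacer rings lie on the raised sorting tray. Sweep them along the tray with the fingertips and through the narrow neck, one at a time (the next enters the neck only once the one before has dropped), so that all three fall through the slot into the yellow bin below. Push them only, never lift them off the tray, and leave the socket and the wheel nut standing where they are and the other things on the bench undisturbed.

Things in the scene. Friction and masses are not known exactly. Their poses are not given: they have to be found in the camera images.
- tray: Sheet-metal sorting tray on four legs, fixed. Origin on the bench surface; z up, +y is the way parts are swept (to the slot), x across. Flat deck, its top 100 mm above the origin, x -125 to 125, y -180 to 155 mm, rim all round. Rim, guides and neck walls are all 3 mm thick and rise 8 mm above the deck. Guide strips run from (x +-125, y -45) to (x +-26, y 40), where the neck begins
- tray_mouth (a point): Centre of the neck's mouth, on the deck (tray x 0, y 40, height 100 mm). From here the neck's two parallel walls, 52 mm apart, run along +y to y 155; its floor ends at y 95, where the slot begins
- tray_slot (a point): Centre of the drop slot, level with the deck (tray x 0, y 125, height 100 mm). The slot is open over y 95 to 155 and the neck's whole 52 mm width, closed at its far end by the rim. A spacer tips and drops once its middle is past y 95
- bin_in (a point): On the bin's inner floor, below the slot's centre (tray x 0, y 125, height 4 mm). The yellow bin is fixed to the tray: inside x -52 to 52, y 68 to 220 mm of the tray frame, walls 78 mm high, its front, which juts out beyond the tray, 42 mm high
- spacer0: Brass-coloured zinc-plated steel spacer ring lying flat, 40 mm outer diameter, 12 mm thick, hole 14 mm (too small for a finger), about 85 g, slides freely on the deck. Origin at the centre of its underside
- spacer1: Second spacer, the same
- spacer2: Third spacer, the same
- socket: Black impact socket with a red band standing on the tray deck near one of its sides, 29 mm diameter, 46 mm tall. Origin at the centre of its underside. To be left standing in place
- wheel_nut: Bright steel wheel nut standing on its 32 mm flange on the tray deck near the other side, 36 mm tall. Origin at the centre of its underside. To be left standing in place
- tape_roll: Bystander on the bench: green masking-tape roll lying flat, 104 mm diameter, 36 mm high. Origin at the centre of its underside
- spray_can: Bystander on the bench: white and blue spray can, 65 mm diameter, 194 mm tall. Origin at the centre of its underside
- paint_tin: Bystander on the bench: closed paint tin, 103 mm diameter, 120 mm tall. Origin at the centre of its underside
- sanding_block: Bystander on the bench: blue sanding block, 127 x 70 x 32 mm. Origin at the centre of its underside
- mix_cup: Bystander on the bench: white open mixing cup, 92 mm across its rim, 105 mm tall. Origin at the centre of its underside
There are look-alikes about, which are no part of the job. What is shaped like the spacer2 but black, purple or turquoise is not meant.

How it is judged:
By the outcome, as a careful person would: the job done as asked, in the order asked, and still so for the second after the job is handed in, with the robot touching nothing.
It also fails if it takes over 61 s, if anything falls off the work surface, if the arm or the gripper's body presses on something with over 40 N, if the wrist force passes 120 N, or if a joint passes its speed limit or range.

## Working session

There is one attempt and no reset: what is moved stays moved. The work goes in short steps, Python scripts to look and compute and a tool call to move; the robot and the scene stay as the last step left them, time stands still between calls to the robot, and variables do not carry over. Pictures are saved under pics/ and viewed, and the job is handed in when it is done.

Besides the shell and the picture viewer there is one more tool, called after ">>>" as name(argument=value, ...) on one line, values as JSON. move_arm: Moves the arm, as the interface text tells. Its arguments: {"type":"object","properties":{"motion":{"type":"array"},"jaw":{"type":"number"},"grip_force":{"type":"number"}},"required":["motion"]}

```bash
mkdir -p pics
python3 - <<'E'
from workcell import *
import cv2,numpy as np,pickle
s=observe();print(s['clock'],s['position'],s['tool_rot'],s['force'],s['grip_width'],tips_ahead if not callable(tips_ahead) else tips_ahead())
d={}
for n in ['scene','side','wrist']:
    f=grab_frame(n);d[n]=f;cv2.imwrite(f'pics/{n}0.png',f['frame'][:,:,::-1])
    print(n,{k:np.round(v,4).tolist() for k,v in f.items() if k!='frame'})
pickle.dump(d,open('f0.pkl','wb'))
E
```

```text
0.0 [0.25690132 0.56936641 0.22161907] [-3.14043888e+00  7.12059528e-05  2.71780664e+00] [-0.34243854 -0.42388111 -0.21282483] 0.08496364145379895 0.025
scene {'fx': 492.812, 'fy': 492.812, 'cx': 314.8421, 'cy': 238.4761, 'dist': [-0.1383, 0.0, 0.0, 0.0, 0.0], 'T': [[-0.6695, 0.4988, -0.5505, 1.1385], [0.7425, 0.4286, -0.5147, 0.5709], [-0.0208, -0.7533, -0.6573, 0.89], [0.0, 0.0, 0.0, 1.0]]}
side {'fx': 460.6871, 'fy': 460.6871, 'cx': 322.4234, 'cy': 238.8969, 'dist': [-0.0459, 0.0, 0.0, 0.0, 0.0], 'T': [[0.8639, -0.3009, 0.4038, 0.0885], [-0.5033, -0.4867, 0.714, -0.7609], [-0.0183, -0.8201, -0.5719, 0.6908], [0.0, 0.0, 0.0, 1.0]]}
wrist {'fx': 358.6956, 'fy': 358.6956, 'cx': 322.0379, 'cy': 233.0898, 'dist': [-0.0186, 0.0, 0.0, 0.0, 0.0], 'mount': [[-0.001, -0.945, -0.327, 0.0861], [1.0, -0.0009, -0.0005, 0.0005], [0.0001, -0.327, 0.945, -0.1526], [0.0, 0.0, 0.0, 1.0]]}
```

View pics/scene0.png

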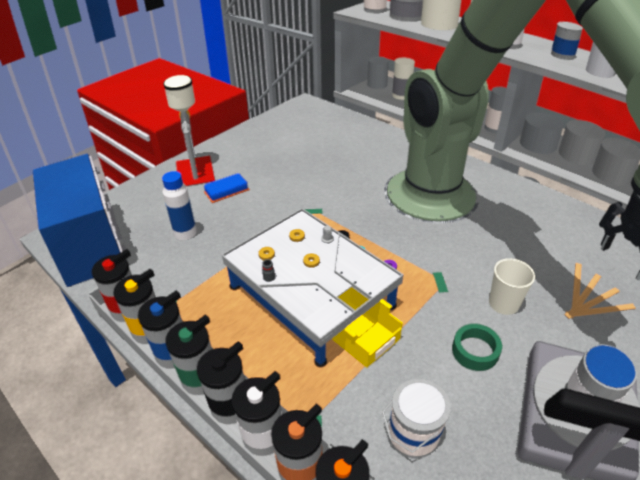

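View pics/side0.png

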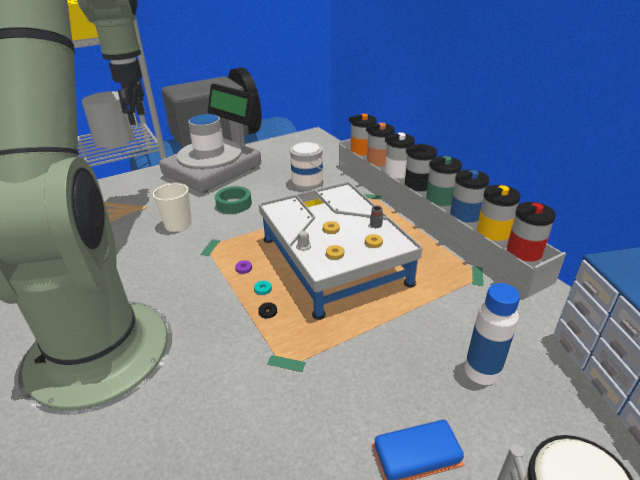

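View pics/wrist0.png

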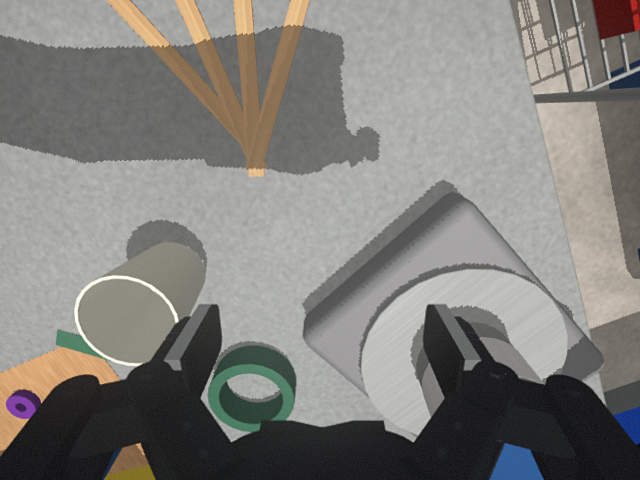

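The spacers are at scene pixels (297,235), (266,253) and (312,260). The look-alikes are on the bench: black (343,235), purple (390,265), and turquoise, which shows in the side view at (263,288). The socket is at (268,270) and the nut at (327,234). Next I'll measure and take close crops.

```bash
cat > h.py <<'E'
import numpy as np,cv2,pickle
def und(f,px):
    K=np.array([[f['fx'],0,f['cx']],[0,f['fy'],f['cy']],[0,0,1.]])
    return cv2.undistortPoints(np.array(px,float).reshape(-1,1,2),K,np.array(f['dist']))[:,0]
def toplane(f,px,z,T=None):
    T=f['T'] if T is None else T
    p=und(f,px);d=np.c_[p,np.ones(len(p))]@T[:3,:3].T
    o=T[:3,3];return o+d*((z-o[2])/d[:,2])[:,None]
def proj(f,P,T=None):
    T=f['T'] if T is None else T
    K=np.array([[f['fx'],0,f['cx']],[0,f['fy'],f['cy']],[0,0,1.]])
    Ti=np.linalg.inv(T);r=cv2.Rodrigues(Ti[:3,:3])[0]
    return cv2.projectPoints(np.array(P,float).reshape(-1,1,3),r,Ti[:3,3],K,np.array(f['dist']))[0][:,0]
E
python3 - <<'E'
from workcell import *
from h import *
d=pickle.load(open('f0.pkl','rb'))
for c in ['scene','side']:
    for l in ['spacer0','socket','wheel_nut','tray']:
        for o in outline_of(l,c):
            m=o['pixels'];ys,xs=np.nonzero(m)
            z={'spacer0':.112,'socket':.123,'wheel_nut':.118,'tray':.1}[l]
            ce=[xs.mean(),ys.mean()] if len(xs) else o['pixel']
            print(c,l,round(o['score'],2),np.round(ce,1),len(xs),np.round(toplane(d[c],[ce],z)[0],4))
f=d['scene']['frame'];cv2.imwrite('pics/cs.png',cv2.resize(f[200:370,205:415],None,fx=3.5,fy=3.5,interpolation=cv2.INTER_CUBIC)[:,:,::-1])
f=d['side']['frame'];cv2.imwrite('pics/cd.png',cv2.resize(f[170:330,250:430],None,fx=3.7,fy=3.7,interpolation=cv2.INTER_CUBIC)[:,:,::-1])
print(observe()['clock'])
E
```

```text
scene spacer0 0.77 [265.9 253. ] 201 [ 0.5997 -0.0906  0.112 ]
scene spacer0 0.55 [311.  260.3] 177 [0.5491 0.0059 0.112 ]
scene spacer0 0.47 [296.8 234.8] 163 [ 0.5055 -0.0804  0.112 ]
scene spacer0 0.45 [391.8 263.2] 32 [0.4366 0.1515 0.112 ]
scene socket 0.76 [267.5 270.1] 225 [ 0.6437 -0.0379  0.123 ]
scene wheel_nut 0.76 [326.9 234.5] 160 [ 0.4625 -0.0212  0.118 ]
scene tray 0.78 [321.7 288.2] 15960 [0.5902 0.0746 0.1   ]
scene tray 0.27 [310.6 260. ] 218 [ 0.5399 -0.0043  0.1   ]
side spacer0 0.78 [334.4 251.6] 223 [ 0.495  -0.0922  0.112 ]
side spacer0 0.77 [373.9 240.5] 193 [ 0.5896 -0.1026  0.112 ]
side spacer0 0.71 [243.1 266.4] 154 [ 0.3103 -0.0381  0.112 ]
side spacer0 0.59 [262.5 287. ] 200 [ 0.3179 -0.1174  0.112 ]
side spacer0 0.58 [267.4 309.7] 258 [ 0.2997 -0.1793  0.112 ]
side spacer0 0.45 [331.2 226.7] 207 [ 0.5387 -0.0066  0.112 ]
side socket 0.74 [376.5 216.2] 250 [ 0.6417 -0.0387  0.123 ]
side wheel_nut 0.74 [303.2 240.5] 219 [ 0.4545 -0.0291  0.118 ]
side wheel_nut 0.71 [492.5 333.9] 3637 [ 0.5952 -0.4357  0.118 ]
side wheel_nut 0.25 [337.5 241.5] 11828 [ 0.5155 -0.0714  0.118 ]
0.55
```

View pics/cs.png

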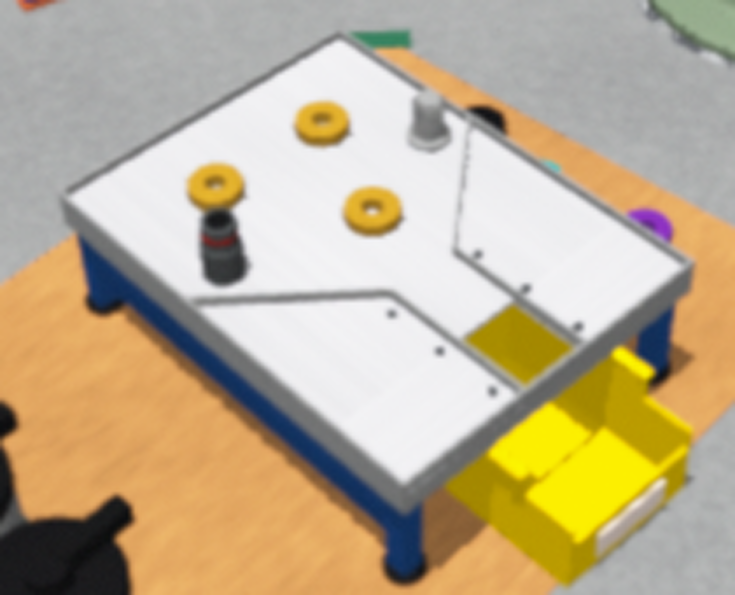

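View pics/cd.png

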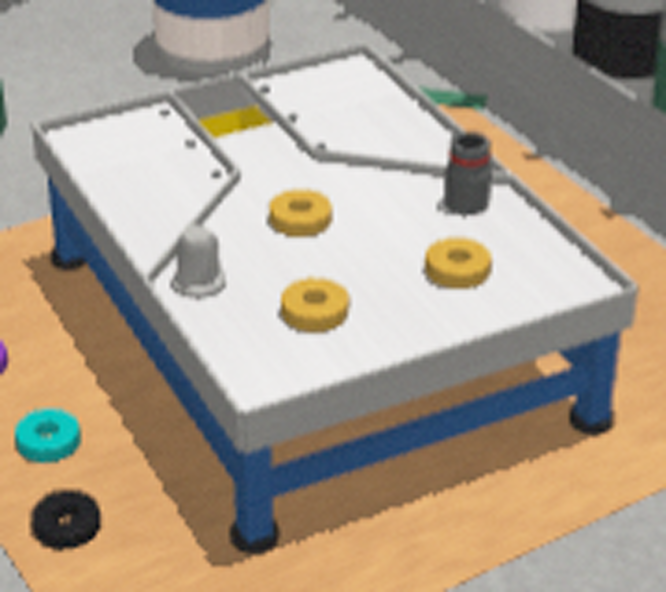

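```bash
cat > fit.py <<'E'
from h import *
from scipy.optimize import least_squares
d=pickle.load(open('f0.pkl','rb'))
h=.108
M=[('scene',(302.7,210.3),(-.1265,-.1815)),('scene',(223.6,256.6),(.1265,-.1815)),('scene',(320.5,338.5),(.1265,.1565)),('scene',(402.1,275.7),(-.1265,.1565)),
('side',(260,204.8),(-.1265,.1565)),('side',(314.9,281.5),(-.1265,-.1815)),('side',(421.4,247.9),(.1265,-.1815)),('side',(349.2,183.8),(.1265,.1565)),
('scene',(316.4,283.4),(.0275,.04)),('scene',(335.6,271.4),(-.0275,.04)),('side',(314.2,217.8),(-.0275,.04)),('side',(336,212.4),(.0275,.04))]
def W(p,q,z): c,s=np.cos(p[2]),np.sin(p[2]);q=np.atleast_2d(q);return np.c_[p[0]+c*q[:,0]-s*q[:,1],p[1]+s*q[:,0]+c*q[:,1],np.full(len(q),z)]
def L(p,w): c,s=np.cos(p[2]),np.sin(p[2]);w=np.atleast_2d(w)[:,:2]-p[:2];return np.c_[c*w[:,0]+s*w[:,1],-s*w[:,0]+c*w[:,1]]
def fit(cams):
    def r(p): return np.concatenate([(proj(d[c],W(p,q,h))[0]-px) for c,px,q in M if c in cams])
    return least_squares(r,[.55,0,0.2],loss='soft_l1')
E
python3 - <<'E'
from fit import *
for cams in (['scene'],['side'],['scene','side']):
    s=fit(cams);p=s.x;print(cams,np.round(p,4),np.degrees(p[2]),np.round(s.fun.reshape(-1,2),1).tolist())
    S=toplane(d['scene'],[(265.9,253),(311,260.3),(296.8,234.8)],.106);D=toplane(d['side'],[(373.9,240.5),(331.2,226.7),(334.4,251.6)],.106)
    print(np.round(L(p,S)*1000),np.round(L(p,D)*1000), np.round((S+D)/2,4))
    for c,px in(('scene',[(267.5,270.1)]),('side',[(376.5,216.2)])): print('sock',L(p,toplane(d[c],px,.123))*1000)
    for c,px in(('scene',[(326.9,234.5)]),('side',[(303.2,240.5)])): print('nut',L(p,toplane(d[c],px,.118))*1000)
E
```

```text
['scene'] [ 0.5606  0.0253 -0.0912] -5.226434243436401 [[-0.3, -1.3], [-1.6, -1.4], [0.1, 1.3], [1.5, 0.2], [0.7, 0.1], [-0.6, -0.2]]
[[  46. -117.]
 [ -14.  -25.]
 [ -50. -116.]] [[  45. -117.]
 [ -15.  -26.]
 [ -51. -116.]] [[ 0.5952 -0.0957  0.106 ]
 [ 0.5439  0.0013  0.106 ]
 [ 0.4999 -0.0854  0.106 ]]
sock [[ 88.52264862 -55.34999201]]
sock [[ 86.72674623 -56.20309056]]
nut [[-93.66459135 -55.37136378]]
nut [[-100.83656635  -63.9002451 ]]
['side'] [ 0.554   0.0135 -0.0914] -5.23735785329389 [[-0.7, -0.7], [-0.1, 1.7], [1.5, 1.1], [-0.0, -1.4], [0.4, -1.0], [-0.7, -1.0]]
[[  51. -105.]
 [  -8.  -13.]
 [ -44. -104.]] [[  50. -105.]
 [ -10.  -13.]
 [ -46. -103.]] [[ 0.5952 -0.0957  0.106 ]
 [ 0.5439  0.0013  0.106 ]
 [ 0.4999 -0.0854  0.106 ]]
sock [[ 94.03904824 -43.02153937]]
sock [[ 92.24330854 -43.8749803 ]]
nut [[-88.14818433 -43.07764567]]
nut [[-95.31853315 -51.6078942 ]]
['scene', 'side'] [ 0.5588  0.0224 -0.0935] -5.355137516622589 [[-0.4, -2.1], [-1.7, -2.5], [-0.6, -0.1], [0.9, -0.7], [-0.3, -2.9], [-0.4, -1.7], [0.4, -1.5], [-0.2, -3.2], [0.2, -1.0], [-1.0, -1.2], [0.3, -3.3], [-0.9, -3.2]]
[[  48. -114.]
 [ -12.  -22.]
 [ -48. -113.]] [[  47. -114.]
 [ -13.  -23.]
 [ -49. -113.]] [[ 0.5952 -0.0957  0.106 ]
 [ 0.5439  0.0013  0.106 ]
 [ 0.4999 -0.0854  0.106 ]]
sock [[ 90.19131755 -52.1038678 ]]
sock [[ 88.397336   -52.96099832]]
nut [[-91.99541476 -52.53448561]]
nut [[-99.1482133  -61.07945578]]
```

Run:
```python
from fit import *
import fit as F
for h in (.09,.095,.1,.104,.108):
    F.h=h;s=fit(['scene','side']);print(h,np.round(s.x,4),round(s.cost,1),np.round(s.fun.reshape(-1,2),1).tolist())
    S=toplane(d['scene'],[(265.9,253),(311,260.3),(296.8,234.8)],h-.002);D=toplane(d['side'],[(373.9,240.5),(331.2,226.7),(334.4,251.6)],h-.002); print(np.round((S-D)*1000,1).tolist())
F.h=.1
p=s.x
```

```text
0.09 [ 0.5548  0.0184 -0.0906] 37.9 [[-0.5, 2.0], [-0.5, 1.6], [-0.4, 3.2], [-0.3, 2.9], [-0.6, 4.5], [-0.7, 7.1], [-0.6, 6.5], [-0.9, 3.7], [0.3, 2.8], [-1.2, 2.6], [-0.2, 4.3], [-1.5, 4.3]]
[[-27.2, -35.5, 0.0], [-26.4, -36.0, -0.0], [-26.0, -36.2, 0.0]]
0.095 [ 0.5563  0.0202 -0.091 ] 19.9 [[-0.4, 1.0], [-0.8, 0.7], [-0.3, 2.6], [0.1, 2.1], [-0.5, 2.4], [-0.5, 4.5], [-0.3, 4.1], [-0.8, 1.7], [0.4, 2.0], [-1.1, 1.7], [-0.0, 2.1], [-1.3, 2.0]]
[[-19.4, -25.6, 0.0], [-18.7, -25.8, 0.0], [-18.4, -26.3, 0.0]]
0.1 [ 0.5572  0.021  -0.0897] 6.6 [[-0.6, -0.2], [-1.2, -0.4], [-0.2, 1.5], [0.4, 0.9], [-0.5, 0.4], [-0.3, 2.1], [0.0, 1.8], [-0.7, -0.2], [0.4, 0.8], [-1.0, 0.6], [0.1, 0.0], [-1.2, 0.0]]
[[-11.6, -15.6, 0.0], [-11.1, -15.7, -0.0], [-10.8, -16.3, 0.0]]
0.104 [ 0.5579  0.0215 -0.0907] 7.3 [[-0.6, -1.2], [-1.5, -1.5], [-0.4, 0.7], [0.6, -0.1], [-0.5, -1.1], [-0.3, 0.3], [0.3, 0.2], [-0.5, -1.7], [0.3, -0.1], [-1.1, -0.4], [0.2, -1.6], [-1.1, -1.5]]
[[-5.3, -7.7, 0.0], [-4.9, -7.6, 0.0], [-4.8, -8.3, -0.0]]
0.108 [ 0.5588  0.0224 -0.0935] 17.9 [[-0.4, -2.1], [-1.7, -2.5], [-0.6, -0.1], [0.9, -0.7], [-0.3, -2.9], [-0.4, -1.7], [0.4, -1.5], [-0.2, -3.2], [0.2, -1.0], [-1.0, -1.2], [0.3, -3.3], [-0.9, -3.2]]
[[0.9, 0.3, 0.0], [1.2, 0.5, 0.0], [1.3, -0.4, 0.0]]
```

```bash
cat > ov.py <<'E'
from fit import *
def ov(p,c,name,x0,y0,x1,y1,k,T=None,f=None):
    f=d[c] if f is None else f
    im=cv2.resize(f['frame'][y0:y1,x0:x1],None,fx=k,fy=k,interpolation=cv2.INTER_CUBIC)[:,:,::-1].copy()
    def line(q,z,col,cl=True):
        q=np.array(q,float);P=proj(f,W(p,q,z),T);P=((P-[x0,y0]+.5)*k).astype(int)
        cv2.polylines(im,[P.reshape(-1,1,2)],cl,col,1)
    line([(-.128,-.183),(.128,-.183),(.128,.158),(-.128,.158)],.108,(0,0,255))
    line([(-.125,-.18),(.125,-.18),(.125,.155),(-.125,.155)],.1,(255,0,0))
    for s in(-1,1): line([(s*.125,-.045),(s*.026,.04),(s*.026,.155)],.108,(0,0,255),False)
    line([(-.026,.095),(.026,.095),(.026,.155),(-.026,.155)],.1,(0,160,0))
    cv2.imwrite(name,im)
E
python3 - <<'E'
from ov import *
p=[.5588,.0224,-.0925]
ov(p,'scene','pics/o1.png',205,200,415,370,3.5);ov(p,'side','pics/o2.png',250,170,430,330,3.7)
E
```

```text
(no output)
```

View pics/o1.png

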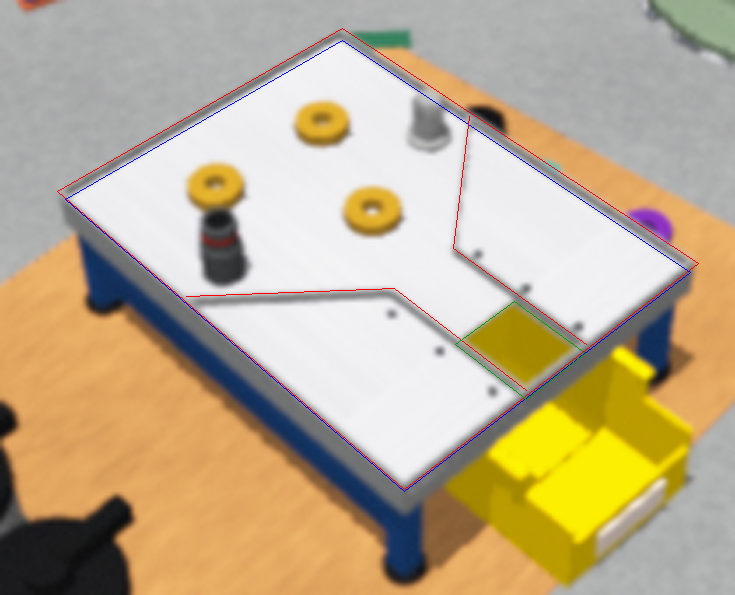

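View pics/o2.png

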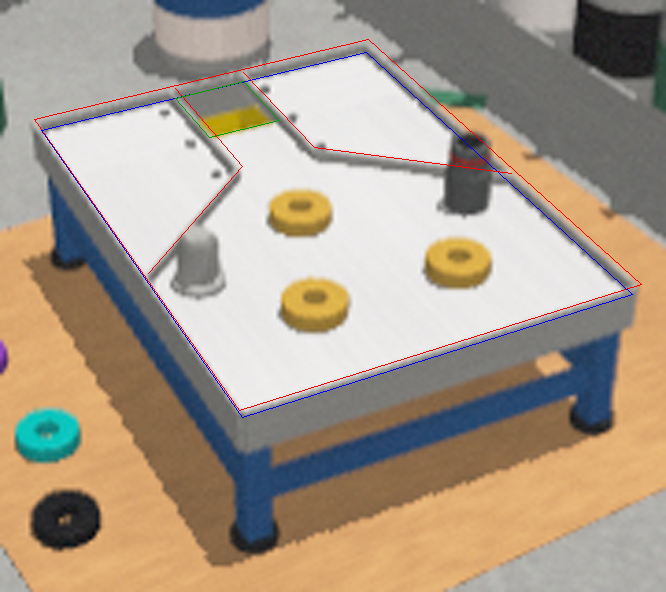

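>>> move_arm(motion=[[[0,0,60],[0,0,0]],[[30,-55,90],[0,0,-0.12]],[[60,-105,128],[0,0,-0.25]],[[90,-155,128],[0,0,-0.4]],[[120,-210,128],[0,0,-0.55]],[[150,-260,128],[0,0,-0.7]],[[180,-310,128],[0,0,-0.8]],[[210,-365,128],[0,0,-0.9]],[[240,-415,128],[0,0,-1.05]],[[270,-470,128],[0,0,-1.15]],[[304,-527,128],[0,0,-1.239]],[[304,-527,128],[0,0,-1.239]]], jaw=14)

```text
clock: 2.05
position: [0.5622, 0.0383, 0.3501]
tool_rot: [3.141, 0.002, 1.472]
force: [-0.6, 0.3, -1.0]
grip_width: 0.0141
```

>>> move_arm(motion=[[[0,0,0],[0,0,0]],[[0,0,0],[0,0,0]],[[0,0,0],[0,0,0]]])

```text
clock: 2.42
position: [0.5607, 0.0438, 0.3503]
tool_rot: [3.142, -0.0, 1.481]
force: [-0.8, -0.2, -0.8]
grip_width: 0.0142
```

```bash
cat > wr.py <<'E'
from workcell import *
from h import *
from scipy.spatial.transform import Rotation as R
def wrist(name):
    s=observe();f=grab_frame('wrist')
    T=np.eye(4);T[:3,:3]=R.from_euler('xyz',s['tool_rot']).as_matrix();T[:3,3]=s['position']
    f['T']=T@np.array(f['mount']);f['state']=s
    pickle.dump(f,open(name+'.pkl','wb'));cv2.imwrite(f'pics/{name}.png',f['frame'][:,:,::-1])
    print(round(s['clock'],2),np.round(s['position'],4),np.round(s['tool_rot'],3),np.round(s['force'],1),round(s['grip_width'],4),'qd',np.abs(s['qd']).max().round(3))
    return f
E
python3 - <<'E'
from wr import *
f=wrist('w1')
E
```

```text
2.42 [0.5607 0.0438 0.3503] [ 3.142 -0.     1.481] [-0.8 -0.2 -0.8] 0.0142 qd 0.004
```

View pics/w1.png

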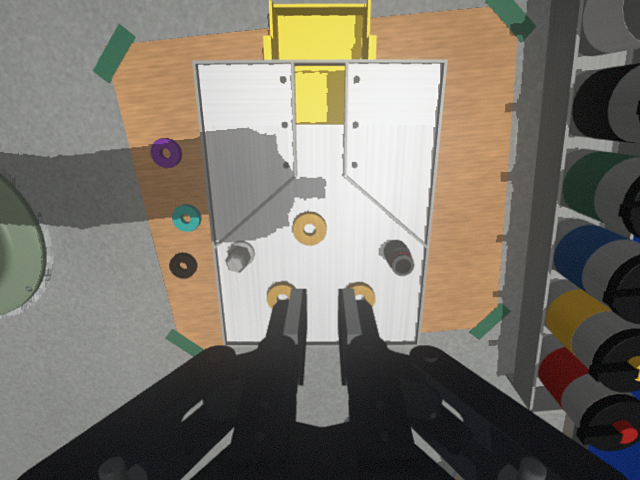

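```bash
cat > fw.py <<'E'
from wr import *
from scipy.optimize import least_squares
import ov; from fit import W,L
f=pickle.load(open('w1.pkl','rb'))
M=[((194,62),(-.1265,.1565),.108),((446,61.5),(.1265,.1565),.108),((419.5,344.5),(.1265,-.1815),.108),((225.5,344.5),(-.1265,-.1815),.108),((295,178),(-.0275,.04),.108),((344.5,177),(.0275,.04),.108),((295.5,124),(-.026,.095),.1),((346,124),(.026,.095),.1)]
r=lambda p:np.concatenate([proj(f,W(p,q,z),f['T'])[0]-px for px,q,z in M])
s=least_squares(r,[.56,.02,-.09],loss='soft_l1');p=s.x
if __name__=='__main__':
    print(np.round(p,4),np.round(s.fun.reshape(-1,2),1).tolist())
    ov.ov(p,'', 'pics/o3.png',180,40,460,360,1.9,f['T'],f)
    for l in ['spacer0','socket','wheel_nut']:
        for o in outline_of(l,'wrist'):
            ys,xs=np.nonzero(o['pixels']);ce=np.array([xs.mean(),ys.mean()])
            z={'spacer0':.108,'socket':.123,'wheel_nut':.118}[l]
            w=toplane(f,[ce],z,f['T']);print(l,round(o['score'],2),ce.round(),len(xs),w.round(4)[0],(L(p,w)*1000).round()[0])
E
python3 fw.py
```

```text
[ 0.5557  0.0192 -0.0858] [[0.1, 0.2], [-0.3, -0.8], [-1.2, 0.3], [-0.3, 1.2], [0.7, -1.3], [1.0, -0.5], [0.7, 0.6], [-1.6, 0.4]]
spacer0 0.89 [363. 291.] 293 [ 0.598  -0.0866  0.108 ] [  51. -102.]
spacer0 0.87 [186. 217.] 561 [0.4011 0.0263 0.108 ] [-155.   -6.]
spacer0 0.76 [309. 229.] 828 [ 5.407e-01 -1.000e-04  1.080e-01] [-13. -20.]
spacer0 0.73 [165. 153.] 637 [0.3935 0.1005 0.108 ] [-169.   67.]
spacer0 0.72 [279. 292.] 441 [ 0.4945 -0.0788  0.108 ] [ -53. -103.]
spacer0 0.62 [183. 265.] 493 [ 0.3841 -0.0325  0.108 ] [-167.  -66.]
socket 0.79 [398. 257.] 839 [ 0.6395 -0.0391  0.123 ] [ 88. -51.]
wheel_nut 0.75 [240. 256.] 700 [ 0.4571 -0.0224  0.118 ] [-95. -50.]
```

View pics/o3.png

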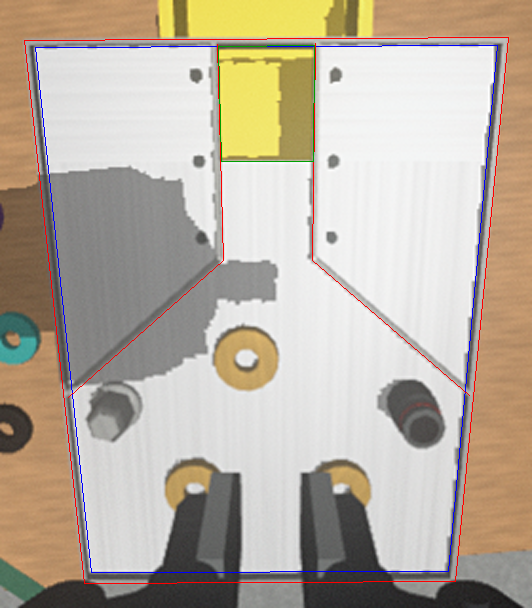

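```bash
cat > plan.py <<'E'
from workcell import observe
from fit import W
import numpy as np
P=np.array([.5557,.0192,-.0858])
# rows: finger tray x,y (mm), z mm (TCP), heading deg (ccw +, i.e. push dir = +y rotated)
def plan(rows):
    s=observe();p0=np.array(s['position'])*1000;yaw=s['tool_rot'][2]
    for x,y,z,h in rows:
        w=W(P,(x/1000,y/1000),0)[0]*1000;w[2]=z
        print([np.round(w-p0).astype(int).tolist(),[0,0,round(float(P[2]+np.pi/2+np.radians(h)-yaw),3)]],'#',x,y,z,h)
    print(s['clock'],np.round(s['force'],1))
def ring(x,y,h,z=128,g=31): t=np.radians(h);return (x+g*np.sin(t),y-g*np.cos(t),z,h)
E
python3 - <<'E'
from plan import *
plan([(-13,-60,190,0),(-13,-60,128,0)]+[(x,y,128,0) for x,y in zip(np.linspace(-13,0,7).round(1),range(-52,2,8))]+[(0,y,128,0) for y in range(4,76,10)])
E
```

```text
[[-23, -83, -160], [0, 0, 0.006]] # -13 -60 190 0
[[-23, -83, -222], [0, 0, 0.006]] # -13 -60 128 0
[[-23, -75, -222], [0, 0, 0.006]] # -13.0 -52 128 0
[[-20, -67, -222], [0, 0, 0.006]] # -10.8 -44 128 0
[[-17, -59, -222], [0, 0, 0.006]] # -8.7 -36 128 0
[[-14, -51, -222], [0, 0, 0.006]] # -6.5 -28 128 0
[[-11, -43, -222], [0, 0, 0.006]] # -4.3 -20 128 0
[[-8, -36, -222], [0, 0, 0.006]] # -2.2 -12 128 0
[[-6, -28, -222], [0, 0, 0.006]] # 0.0 -4 128 0
[[-5, -20, -222], [0, 0, 0.006]] # 0 4 128 0
[[-4, -10, -222], [0, 0, 0.006]] # 0 14 128 0
[[-3, 0, -222], [0, 0, 0.006]] # 0 24 128 0
[[-2, 10, -222], [0, 0, 0.006]] # 0 34 128 0
[[-1, 20, -222], [0, 0, 0.006]] # 0 44 128 0
[[-1, 30, -222], [0, 0, 0.006]] # 0 54 128 0
[[0, 40, -222], [0, 0, 0.006]] # 0 64 128 0
[[1, 50, -222], [0, 0, 0.006]] # 0 74 128 0
2.625 [ 0.5 -0.1 -0.6]
```

>>> move_arm(motion=[[[-8,-28,-53],[0,0,0.006]],[[-16,-56,-106],[0,0,0.006]],[[-23,-83,-160],[0,0,0.006]],[[-23,-83,-160],[0,0,0.006]],[[-23,-83,-160],[0,0,0.006]]], jaw=10)

```text
clock: 3.25
position: [0.5388, -0.0398, 0.191]
tool_rot: [3.141, -0.0, 1.485]
force: [0.6, -0.1, 0.2]
grip_width: 0.0101
```

Run:
```python
from wr import *
f=wrist('w2')
```

```text
3.25 [ 0.5388 -0.0398  0.191 ] [ 3.141 -0.     1.485] [ 0.6 -0.1  0.2] 0.0101 qd 0.016
```

View pics/w2.png

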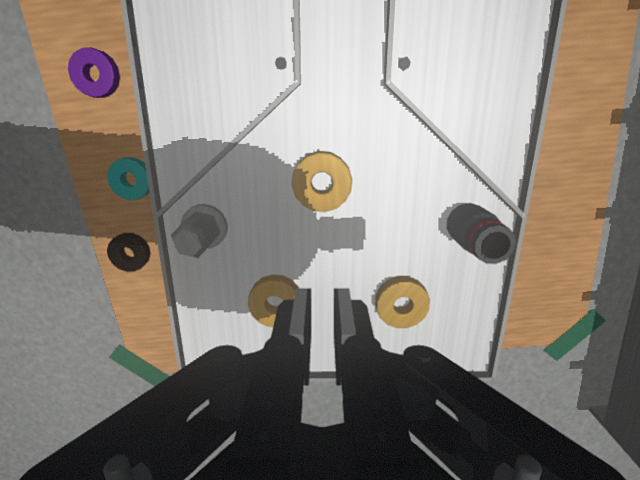

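Ring A (322,181) is in line with the finger gap. The shot also shows B (403,302) and C (273,300). I'll go down and push A.

Run:
```python
from wr import *
from fit import L
P=[.5557,.0192,-.0858]
f=pickle.load(open('w2.pkl','rb'))
for px,z in [((322,181),.108),((403,302),.108),((273,299),.108),((297,83),.108),((386,84),.108)]: print(px,(L(P,toplane(f,[px],z,f['T']))*1000).round(1))
```

```text
(322, 181) [[-13.3 -19.9]]
(403, 302) [[  47.1 -110.8]]
(273, 299) [[ -49.7 -108.1]]
(297, 83) [[-28.4  40.4]]
(386, 84) [[25.8 39.8]]
```

>>> move_arm(motion=[[[0,0,-32],[0,0,0]],[[0,0,-55],[0,0,0]],[[0,0,-62],[0,0,0]],[[0,0,-62],[0,0,0]],[[0,4,-62],[0,0,0]],[[0,8,-62],[0,0,0]],[[1,12,-62],[0,0,0]],[[3,20,-62],[0,0,0]],[[6,28,-62],[0,0,0]],[[9,36,-62],[0,0,0]],[[12,44,-62],[0,0,0]],[[14,50,-62],[0,0,0]]])

```text
clock: 4.8
position: [0.5522, 0.0103, 0.1281]
tool_rot: [-3.142, 0.0, 1.485]
force: [-1.1, -0.8, 0.3]
grip_width: 0.0099
```

Run:
```python
from wr import *
f=wrist('w3')
```

```text
4.8 [0.5522 0.0103 0.1281] [-3.142  0.     1.485] [-1.1 -0.8  0.3] 0.0099 qd 0.079
```

View pics/w3.png

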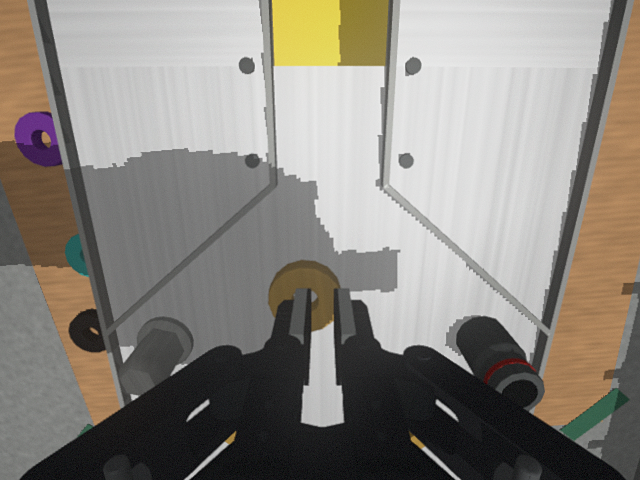

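```bash
python3 - <<'E'
from wr import *
from fit import L
P=[.5557,.0192,-.0858]
f=pickle.load(open('w3.pkl','rb'))
print(L(P,[f['state']['position'][:2]])*1000)
m=outline_of('spacer0','wrist')
for px in [(304.5,296),(268.5,296),(304,260.5)]: print(px,(L(P,toplane(f,[px],.112,f['T']))*1000).round(1))
E
python3 - <<'E'
import sys;sys.path.insert(0,'.')
import os;os.chdir('.')
from plan import *
plan([(-3,-18,128,0),(-3,-18,145,0)])
plan([ring(-12,19,-35,145,38),ring(-12,19,-35,128,38)]+[ring(x,y,-35) for x,y in zip(np.linspace(-12,1,5),np.linspace(19,37.6,5))])
E
```

```text
[[-2.70730675 -9.17359487]]
(304.5, 296) [[-13.6 -17.5]]
(268.5, 296) [[-32.7 -17.4]]
(304, 260.5) [[-13.5   3. ]]
[[-1, -9, 0], [0, 0, -0.001]] # -3 -18 128 0
[[-1, -9, 17], [0, 0, -0.001]] # -3 -18 145 0
4.9 [0.2 0.3 0.4]
[[-31, 0, 17], [0, 0, -0.611]] # -33.79590458133975 -12.127777682981687 145 -35
[[-31, 0, 0], [0, 0, -0.611]] # -33.79590458133975 -12.127777682981687 128 -35
[[-27, 5, 0], [0, 0, -0.611]] # -29.780869526882427 -6.3937133729587465 128 -35
[[-23, 9, 0], [0, 0, -0.611]] # -26.530869526882427 -1.743713372958748 128 -35
[[-19, 14, 0], [0, 0, -0.611]] # -23.280869526882427 2.906286627041254 128 -35
[[-16, 18, 0], [0, 0, -0.611]] # -20.030869526882427 7.556286627041256 128 -35
[[-12, 22, 0], [0, 0, -0.611]] # -16.780869526882427 12.206286627041255 128 -35
4.9 [0.2 0.3 0.4]
```

Run:
```python
from wr import *
f=pickle.load(open('w3.pkl','rb'))
for t in [0,.006,.015,.025]:
  for x in(-.011,.011):
    print(t,x,proj(f,[[x,0.005,t],[x,-.005,t]],np.array(f['mount'])).round(0).tolist())
```

```text
0 -0.011 [[336.0, 317.0], [315.0, 317.0]]
0 0.011 [[336.0, 276.0], [315.0, 277.0]]
0.006 -0.011 [[335.0, 311.0], [315.0, 311.0]]
0.006 0.011 [[336.0, 271.0], [315.0, 271.0]]
0.015 -0.011 [[334.0, 302.0], [316.0, 302.0]]
0.015 0.011 [[335.0, 263.0], [315.0, 264.0]]
0.025 -0.011 [[334.0, 292.0], [316.0, 292.0]]
0.025 0.011 [[334.0, 256.0], [316.0, 256.0]]
```

Run:
```python
from workcell import *
import cv2
for n,(x0,y0,x1,y1) in {'scene':(255,200,375,300),'side':(270,180,390,280)}.items():
    f=grab_frame(n)['frame'];cv2.imwrite(f'pics/{n}3.png',cv2.resize(f[y0:y1,x0:x1],None,fx=5,fy=5,interpolation=cv2.INTER_CUBIC)[:,:,::-1])
```

```text
(no output)
```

View pics/scene3.png

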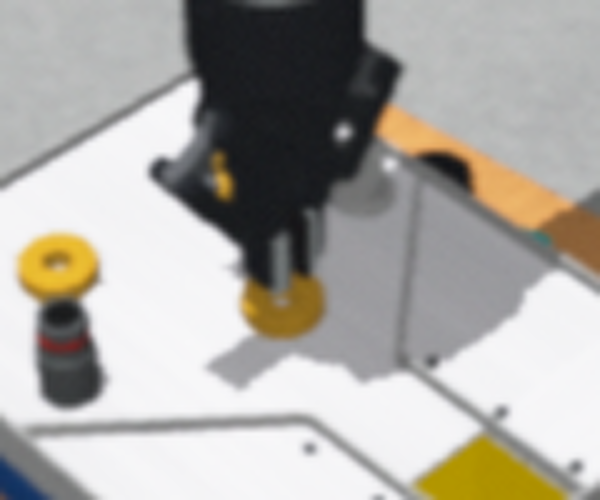

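View pics/side3.png

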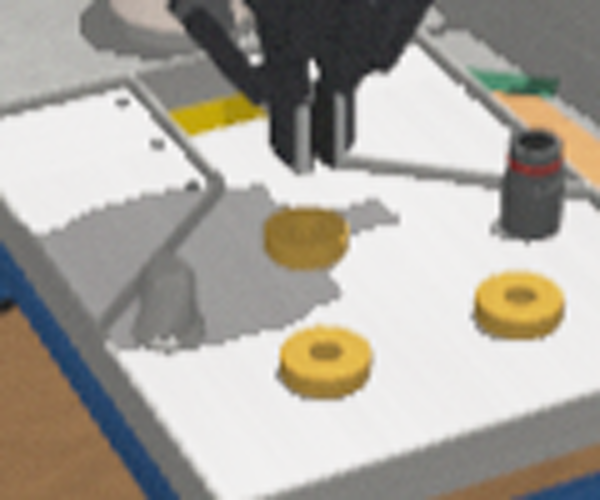

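Run:
```python
from wr import *
s=observe();d=pickle.load(open('f0.pkl','rb'));print(s['position'],s['tool_rot'],s['qpos'])
x,y,_=s['position']
for z in (.1,.11,.12,.13,.14,.15,.16): print(z,proj(d['side'],[[x,y,z]]).round(1),proj(d['scene'],[[x,y,z]]).round(1))
```

```text
[0.55195203 0.00956458 0.12815774] [-3.14147314e+00  1.86136562e-04  1.48474536e+00] [-0.39797143  0.56316737  0.38182408  1.89374375 -0.29903251  0.74056078
  0.06704292]
0.1 [[332.5 226.1]] [[311.5 265.5]]
0.11 [[332.5 222.5]] [[311.4 262.3]]
0.12 [[332.4 218.8]] [[311.3 259.1]]
0.13 [[332.4 215.1]] [[311.1 255.9]]
0.14 [[332.4 211.4]] [[311.  252.7]]
0.15 [[332.4 207.7]] [[310.9 249.4]]
0.16 [[332.3 203.9]] [[310.8 246. ]]
```

Ring A hasn't moved. The fingertips passed over it, so they sit well short of 25 mm ahead of the TCP. I'll go back behind the ring and feel for the deck in small steps.

>>> move_arm(motion=[[[-8,-25,3],[0,0,0]],[[-14,-50,3],[0,0,0]],[[-14,-50,-5],[0,0,0]],[[-14,-50,-10],[0,0,0]],[[-14,-50,-10],[0,0,0]]])

```text
clock: 5.62
position: [0.5379, -0.0397, 0.1177]
tool_rot: [-3.141, -0.0, 1.486]
force: [0.3, 0.2, 0.4]
grip_width: 0.0101
```

Run:
```python
from wr import *
f=wrist('w4')
g=grab_frame('side')['frame'];cv2.imwrite('pics/side4.png',cv2.resize(g[180:280,270:390],None,fx=5,fy=5,interpolation=cv2.INTER_CUBIC)[:,:,::-1])
```

```text
5.62 [ 0.5379 -0.0397  0.1177] [-3.141 -0.     1.486] [0.3 0.2 0.4] 0.0101 qd 0.007
```

View pics/side4.png

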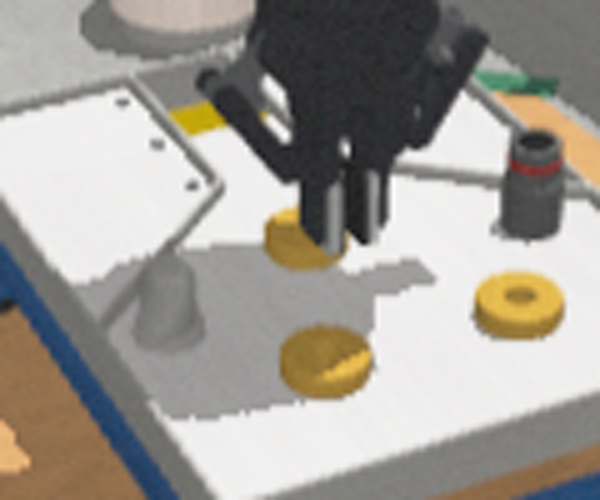

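View pics/w4.png

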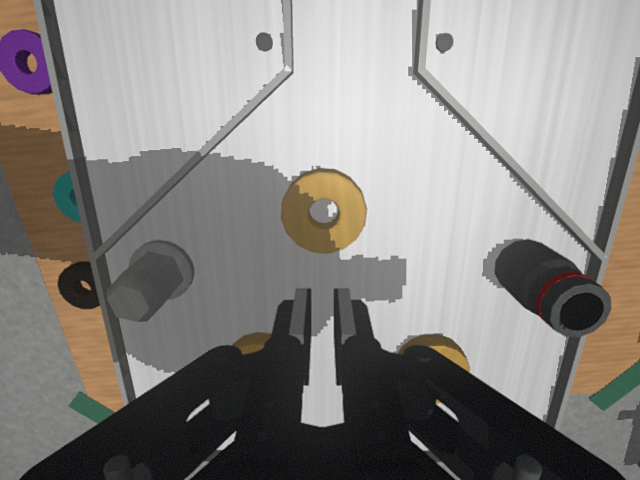

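>>> move_arm(motion=[[[0,0,-5],[0,0,0]],[[0,0,-8],[0,0,0]],[[0,0,-8],[0,0,0]]])

```text
clock: 6.1
position: [0.5379, -0.0403, 0.1099]
tool_rot: [-3.141, 0.0, 1.485]
force: [-0.2, 0.0, 0.3]
grip_width: 0.0103
```

>>> move_arm(motion=[[[0,0,-2],[0,0,0]],[[0,0,-3],[0,0,0]]])

```text
clock: 6.35
position: [0.538, -0.0403, 0.1071]
tool_rot: [3.142, -0.0, 1.485]
force: [-0.1, -0.2, -0.8]
grip_width: 0.0102
```

Run:
```python
from wr import *
g=grab_frame('side')['frame'];cv2.imwrite('pics/side5.png',cv2.resize(g[180:280,270:390],None,fx=5,fy=5,interpolation=cv2.INTER_CUBIC)[:,:,::-1])
```

```text
(no output)
```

View pics/side5.png

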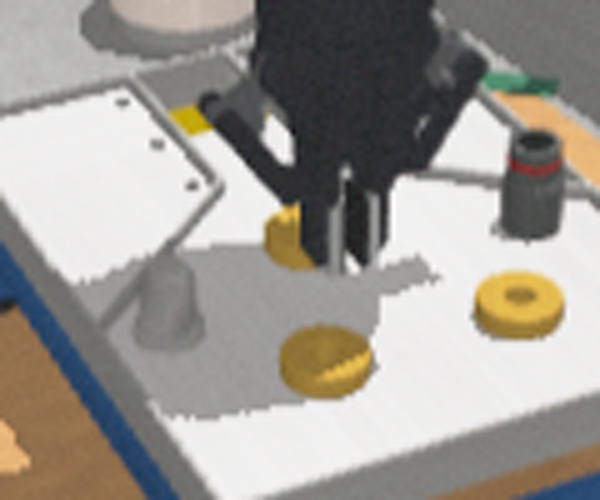

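Run:
```python
from wr import *
s=observe();d=pickle.load(open('f0.pkl','rb'))
x,y,_=s['position']
# near corner of near... bottom edge, back side (tray -y by 11mm)
for dy in (-.011,0):
  for z in (.095,.1,.105,.11,.115,.12): print(dy,z,proj(d['side'],[[x,y+dy,z]]).round(1))
# check offset: deck-known points via wrist pose
print(proj(d['side'],[[.5407,-.0001,.112]]))
```

```text
-0.011 0.095 [[341.3 242.5]]
-0.011 0.1 [[341.3 240.6]]
-0.011 0.105 [[341.3 238.8]]
-0.011 0.11 [[341.3 236.9]]
-0.011 0.115 [[341.3 235.1]]
-0.011 0.12 [[341.3 233.2]]
0 0.095 [[338.7 240.1]]
0 0.1 [[338.7 238.2]]
0 0.105 [[338.7 236.4]]
0 0.11 [[338.7 234.6]]
0 0.115 [[338.7 232.7]]
0 0.12 [[338.7 230.8]]
[[330.44651263 225.07463138]]
```

>>> move_arm(motion=[[[0,0,-3],[0,0,0]],[[0,0,-6],[0,0,0]],[[0,0,-6],[0,0,0]]])

```text
clock: 6.78
position: [0.5379, -0.0403, 0.1009]
tool_rot: [-3.141, 0.0, 1.485]
force: [1.1, -0.1, -0.4]
grip_width: 0.0101
```

>>> move_arm(motion=[[[0,0,-2],[0,0,0]],[[0,0,-3],[0,0,0]]])

```text
clock: 7.02
position: [0.538, -0.0403, 0.0981]
tool_rot: [-3.141, 0.0, 1.485]
force: [-0.7, 0.2, 0.8]
grip_width: 0.0102
```

>>> move_arm(motion=[[[0,0,-1],[0,0,0]],[[0,0,-2],[0,0,0]]])

```text
clock: 7.28
position: [0.538, -0.0403, 0.0961]
tool_rot: [-3.142, 0.0, 1.485]
force: [-0.6, 0.4, -0.7]
grip_width: 0.0103
```

Run:
```python
from wr import *
g=grab_frame('side')['frame'];cv2.imwrite('pics/side6.png',cv2.resize(g[180:280,270:390],None,fx=5,fy=5,interpolation=cv2.INTER_CUBIC)[:,:,::-1])
```

```text
(no output)
```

View pics/side6.png

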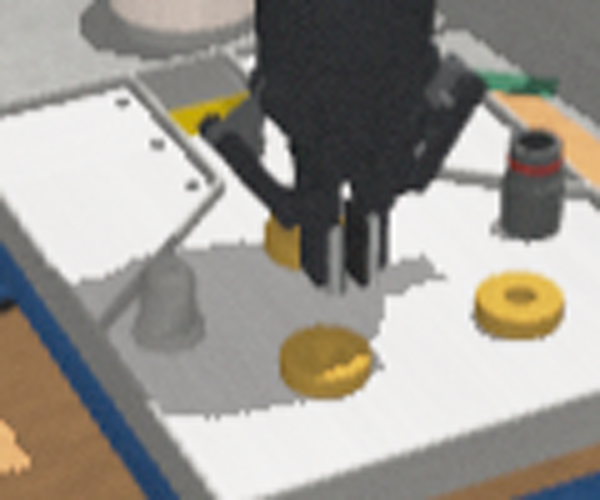

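>>> move_arm(motion=[[[0,0,-1],[0,0,0]],[[0,0,-2],[0,0,0]]])

```text
clock: 7.58
position: [0.538, -0.0403, 0.0941]
tool_rot: [3.142, 0.0, 1.485]
force: [-0.3, 0.1, -0.7]
grip_width: 0.0101
```

>>> move_arm(motion=[[[0,0,-1],[0,0,0]],[[0,0,-2],[0,0,0]]])

```text
clock: 7.82
position: [0.538, -0.0403, 0.0921]
tool_rot: [-3.142, -0.0, 1.485]
force: [0.8, -0.8, -0.0]
grip_width: 0.0096
```

>>> move_arm(motion=[[[0,0,-1],[0,0,0]],[[0,0,-2],[0,0,0]]])

```text
clock: 8.07
position: [0.5382, -0.0403, 0.0911]
tool_rot: [3.141, -0.001, 1.485]
force: [-10.8, 1.2, 40.1]
grip_width: 0.0101
```

Contact came at TCP z ≈ 0.0915 (40 N on the tips), so the tips are about 8.5 mm *behind* the TCP. I'll push at TCP z 0.095.

Run:
```python
from plan import *
plan([ring(-13,-19,-13,95,40)]+[ring(x,y,-13,95,30) for x,y in zip(np.linspace(-13,0,7),np.linspace(-19,36,7))]+[ring(0,y,h,95,30) for y,h in ((42,-8),(48,-4),(54,0),(64,0),(74,0),(84,0),(94,0),(104,0))])
```

```text
[[-9, 4, 4], [0, 0, -0.226]] # -21.998042173754598 -57.97480259140941 95 -13
[[-6, 13, 4], [0, 0, -0.226]] # -19.748531630315952 -48.23110194355706 95 -13
[[-3, 22, 4], [0, 0, -0.226]] # -17.581864963649284 -39.06443527689039 95 -13
[[0, 31, 4], [0, 0, -0.226]] # -15.415198296982618 -29.897768610223725 95 -13
[[3, 40, 4], [0, 0, -0.226]] # -13.24853163031595 -20.731101943557057 95 -13
[[5, 49, 4], [0, 0, -0.226]] # -11.081864963649284 -11.564435276890393 95 -13
[[8, 58, 4], [0, 0, -0.226]] # -8.915198296982618 -2.3977686102237286 95 -13
[[11, 67, 4], [0, 0, -0.226]] # -6.74853163031595 6.768898056442943 95 -13
[[14, 72, 4], [0, 0, -0.139]] # -4.175193028801963 12.29195793775289 95 -8
[[17, 78, 4], [0, 0, -0.069]] # -2.0926942123237593 18.073078492205273 95 -4
[[20, 83, 4], [0, 0, 0.0]] # 0.0 24.0 95 0
[[20, 93, 4], [0, 0, 0.0]] # 0.0 34.0 95 0
[[21, 103, 4], [0, 0, 0.0]] # 0.0 44.0 95 0
[[22, 113, 4], [0, 0, 0.0]] # 0.0 54.0 95 0
[[23, 123, 4], [0, 0, 0.0]] # 0.0 64.0 95 0
[[24, 133, 4], [0, 0, 0.0]] # 0.0 74.0 95 0
8.075 [-10.8   1.2  40.1]
```

>>> move_arm(motion=[[[0,0,5],[0,0,0]],[[-5,2,5],[0,0,-0.113]],[[-9,4,5],[0,0,-0.226]],[[-6,13,5],[0,0,-0.226]],[[-3,22,5],[0,0,-0.226]],[[0,31,5],[0,0,-0.226]],[[3,40,5],[0,0,-0.226]],[[5,49,5],[0,0,-0.226]],[[6,54,5],[0,0,-0.226]],[[6,54,5],[0,0,-0.226]]])

```text
clock: 9.32
position: [0.5441, 0.0141, 0.0952]
tool_rot: [-3.142, -0.0, 1.259]
force: [0.5, 0.1, -0.4]
grip_width: 0.0096
```

Run:
```python
from wr import *
f=wrist('w5')
```

```text
9.32 [0.5441 0.0141 0.0952] [-3.142 -0.     1.259] [ 0.5  0.1 -0.4] 0.0096 qd 0.01
```

View pics/w5.png

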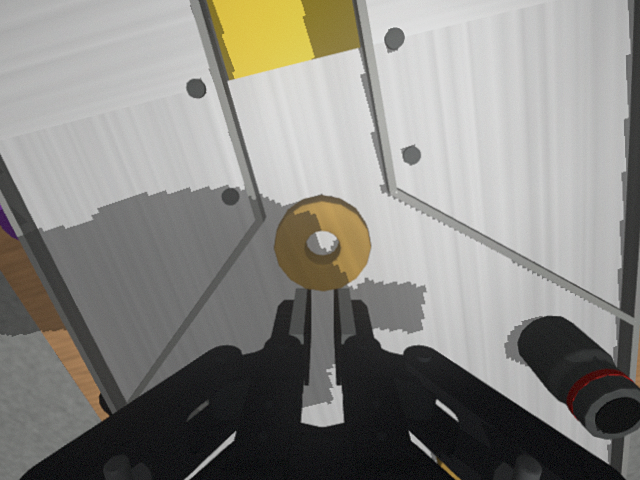

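```bash
cat > loc.py <<'E'
from wr import *
from fit import L
P=[.5557,.0192,-.0858]
def loc(name,pts):
    f=pickle.load(open(name+'.pkl','rb'))
    print('tcp',(L(P,[f['state']['position'][:2]])*1000).round(1))
    for px in pts: print(px,(L(P,toplane(f,[px],.112,f['T']))*1000).round(1))
E
python3 - <<'E'
from loc import *
loc('w5',[(322,243),(324,196),(261,216),(392,190)])
from plan import *
plan([ring(0,y,h,95,31) for y,h in ((30,-13),(40,-8),(47,-4),(54,0),(64,0),(74,0),(84,0),(94,0),(104,0))])
E
```

```text
tcp [[-11.2  -6. ]]
(322, 243) [[-5.4 27.3]]
(324, 196) [[-0.2 46. ]]
(261, 216) [[-26.2  43.8]]
(392, 190) [[25.8 42.5]]
[[5, 6, 0], [0, 0, -0.001]] # -6.973482684659815 -0.2054720083422943 95 -13
[[8, 15, 0], [0, 0, 0.086]] # -4.314366129762028 9.30168986901132 95 -8
[[11, 22, 0], [0, 0, 0.156]] # -2.1624506860678845 16.07551444194545 95 -4
[[14, 28, 0], [0, 0, 0.226]] # 0.0 23.0 95 0
[[15, 38, 0], [0, 0, 0.226]] # 0.0 33.0 95 0
[[15, 48, 0], [0, 0, 0.226]] # 0.0 43.0 95 0
[[16, 58, 0], [0, 0, 0.226]] # 0.0 53.0 95 0
[[17, 68, 0], [0, 0, 0.226]] # 0.0 63.0 95 0
[[18, 78, 0], [0, 0, 0.226]] # 0.0 73.0 95 0
9.375 [-0.2  0.1 -0.1]
```

>>> move_arm(motion=[[[2,6,0],[0,0,0]],[[5,12,0],[0,0,0.04]],[[8,18,0],[0,0,0.1]],[[11,24,0],[0,0,0.17]],[[14,30,0],[0,0,0.226]],[[15,38,0],[0,0,0.226]],[[15,46,0],[0,0,0.226]],[[16,54,0],[0,0,0.226]]])

```text
clock: 10.38
position: [0.5599, 0.0683, 0.0952]
tool_rot: [-3.141, 0.0, 1.484]
force: [0.9, -0.4, -0.3]
grip_width: 0.0095
```

Run:
```python
from wr import *
f=wrist('w6')
```

```text
10.38 [0.5599 0.0683 0.0952] [-3.141  0.     1.484] [ 0.9 -0.4 -0.3] 0.0095 qd 0.109
```

View pics/w6.png

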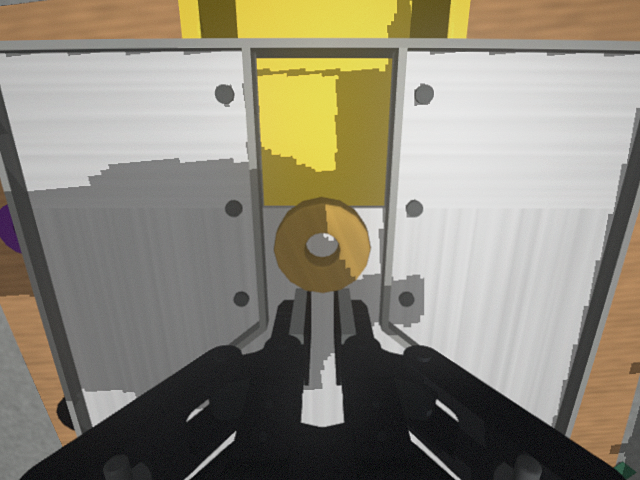

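>>> move_arm(motion=[[[1,8,0],[0,0,0]],[[1,16,0],[0,0,0]],[[2,22,0],[0,0,0]],[[2,26,0],[0,0,0]],[[2,26,0],[0,0,0]],[[2,26,0],[0,0,0]]])

```text
clock: 11.18
position: [0.562, 0.0935, 0.0952]
tool_rot: [-3.142, 0.0, 1.485]
force: [0.3, -1.2, 0.2]
grip_width: 0.0101
```

Run:
```python
from wr import *
f=wrist('w7')
```

```text
11.18 [0.562  0.0935 0.0952] [-3.142  0.     1.485] [ 0.3 -1.2  0.2] 0.0101 qd 0.003
```

View pics/w7.png

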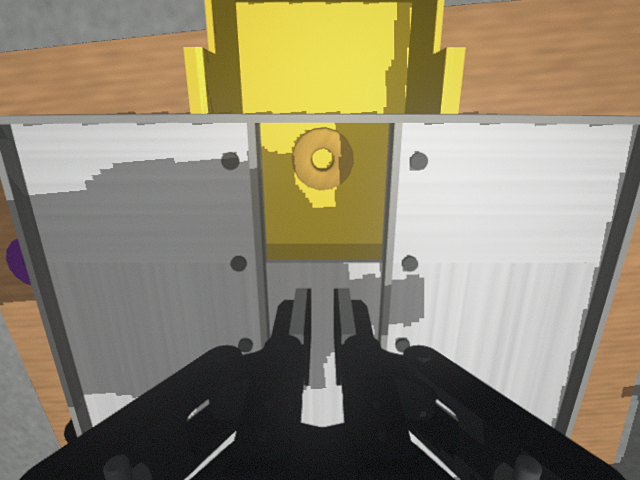

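Ring A is in the bin, at pixel (323,158). Next is B, swept along a curve with the tool turned to face its direction of travel.

Run:
```python
from plan import *
def path(y): 
    x=47*((20-y)/131)**2; h=np.degrees(np.arctan(2*47*(20-y)/131**2)); return x,h
x,h=path(-111)
r=[(0,74,180,0),ring(47,-111,h,180,44),ring(47,-111,h,95,44)]
plan(r)
```

```text
[[0, 0, 85], [0, 0, 0.001]] # 0 74 180 0
[[53, -227, 85], [0, 0, 0.623]] # 72.6518630709178 -146.74887300308757 180 35.66160502376401
[[53, -227, 0], [0, 0, 0.623]] # 72.6518630709178 -146.74887300308757 95 35.66160502376401
11.225 [ 0.4 -0.1  0.7]
```

>>> move_arm(motion=[[[0,0,45],[0,0,0]],[[0,0,85],[0,0,0]],[[10,-45,85],[0,0,0.12]],[[21,-90,85],[0,0,0.25]],[[32,-136,85],[0,0,0.37]],[[43,-182,85],[0,0,0.5]],[[53,-227,85],[0,0,0.623]],[[53,-227,60],[0,0,0.623]],[[53,-227,25],[0,0,0.623]],[[53,-227,25],[0,0,0.623]],[[53,-227,25],[0,0,0.623]]])

```text
clock: 12.6
position: [0.6155, -0.1336, 0.1214]
tool_rot: [3.141, 0.001, 2.108]
force: [-0.1, -0.3, 0.9]
grip_width: 0.01
```

Run:
```python
from wr import *
f=wrist('w8')
```

```text
12.6 [ 0.6155 -0.1336  0.1214] [3.141e+00 1.000e-03 2.108e+00] [-0.1 -0.3  0.9] 0.01 qd 0.013
```

View pics/w8.png

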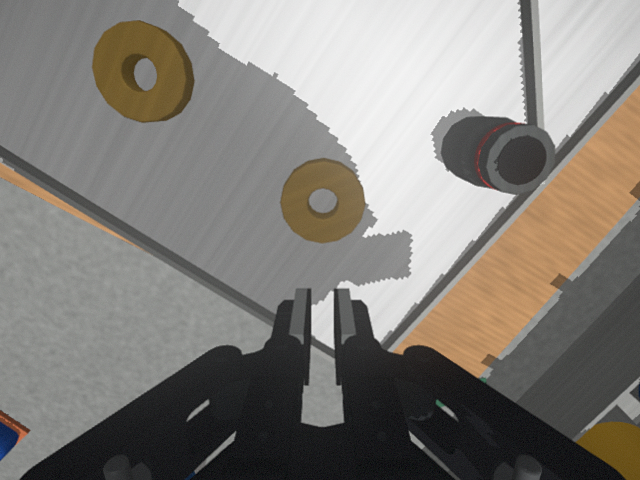

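Run:
```python
from loc import *
loc('w8',[(322,200),(143,71),(435,152)])
from plan import *
def path(y): 
    x=47*((20-y)/131)**2; h=np.degrees(np.arctan(2*47*(20-y)/131**2)); return x,h
r=[ring(47,-111,path(-111)[1],95,44)]
for y in (-111,-104,-97,-90,-83,-75,-67,-59,-50,-41,-32,-22,-12,-2,8): x,h=path(y);r.append(ring(round(x,1),y,h,95,33))
plan(r)
```

```text
tcp [[  72.7 -147.1]]
(322, 200) [[  45.2 -109.9]]
(143, 71) [[ -47.5 -108.4]]
(435, 152) [[ 73.3 -62.9]]
[[0, 0, -27], [0, 0, -0.0]] # 72.6518630709178 -146.74887300308757 95 35.66160502376401
[[-6, 10, -27], [0, 0, -0.0]] # 66.23889730318835 -137.8116547523157 95 35.66160502376401
[[-11, 17, -27], [0, 0, -0.026]] # 60.641565104258405 -131.29854141679638 95 34.18491548714009
[[-16, 24, -27], [0, 0, -0.053]] # 55.30595111501134 -124.78395409026272 95 32.654662685648184
[[-20, 31, -27], [0, 0, -0.08]] # 50.13089213110136 -118.26568083770121 95 31.0701821246715
[[-24, 37, -27], [0, 0, -0.109]] # 45.315423458000566 -111.74126027295472 95 29.43109306359057
[[-29, 45, -27], [0, 0, -0.143]] # 39.93307215538841 -104.27376833803142 95 27.490933533461533
[[-34, 53, -27], [0, 0, -0.178]] # 34.89643265807466 -96.7902886824675 95 25.479931462691244
[[-38, 61, -27], [0, 0, -0.214]] # 30.20554171568829 -89.28604920319509 95 23.39935928553068
[[-42, 70, -27], [0, 0, -0.257]] # 25.21441918341274 -80.81265161193708 95 20.978199340542034
[[-46, 79, -27], [0, 0, -0.3]] # 20.65794693514866 -72.29906301954765 95 18.47600526695028
[[-49, 88, -27], [0, 0, -0.345]] # 16.439902501297077 -63.73767733730751 95 15.898642929240784
[[-53, 98, -27], [0, 0, -0.397]] # 12.198600317778704 -54.15992402568397 95 12.955840321834316
[[-55, 108, -27], [0, 0, -0.449]] # 8.497418148576507 -44.50445240948186 95 9.941875397381441
[[-58, 118, -27], [0, 0, -0.503]] # 5.248127996684684 -34.76297125295254 95 6.871340404086206
[[-60, 128, -27], [0, 0, -0.557]] # 2.5644336967988233 -24.92894208401117 95 3.7606667789056503
12.65 [ 0.9 -0.2  0.1]
```

>>> move_arm(motion=[[[0,0,-20],[0,0,0]],[[0,0,-25],[0,0,0]],[[-3,5,-25],[0,0,0]],[[-6,10,-25],[0,0,0]],[[-11,17,-25],[0,0,-0.026]],[[-16,24,-25],[0,0,-0.053]],[[-20,31,-25],[0,0,-0.08]],[[-24,37,-25],[0,0,-0.109]],[[-29,45,-25],[0,0,-0.143]],[[-34,53,-25],[0,0,-0.178]],[[-38,61,-25],[0,0,-0.214]]])

```text
clock: 14.02
position: [0.5767, -0.0719, 0.0952]
tool_rot: [3.142, 0.0, 1.892]
force: [0.4, -1.0, 0.5]
grip_width: 0.0103
```

Run:
```python
from wr import *
f=wrist('w9')
```

```text
14.03 [ 0.5767 -0.0719  0.0952] [3.142 0.    1.892] [ 0.4 -1.   0.5] 0.0103 qd 0.317
```

View pics/w9.png

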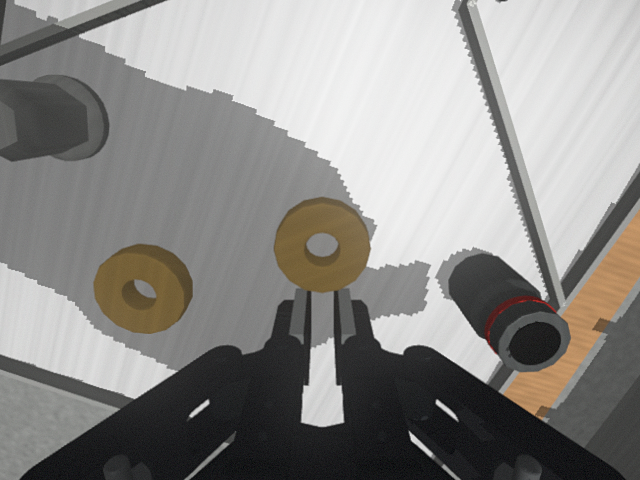

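Run:
```python
from plan import *
def path(y): 
    x=46*((20-y)/131)**2; h=np.degrees(np.arctan(2*46*(20-y)/131**2)); return x,h
r=[]
for y in (-50,-41,-32,-22,-12,-2,8,18,28,38,48,58): x,h=path(min(y,20));r.append(ring(round(x,1),y,h,95,33))
plan(r)
```

```text
[[-3, 7, 0], [0, 0, -0.047]] # 24.694373373508135 -80.89612445074115 95 20.569581844804016
[[-7, 16, 0], [0, 0, -0.09]] # 20.257144860982052 -72.36544243751122 95 18.10880945475246
[[-10, 25, 0], [0, 0, -0.134]] # 16.061573278220465 -63.78793039873356 95 15.576962102528709
[[-13, 35, 0], [0, 0, -0.184]] # 11.948857399283344 -54.194006684550075 95 12.689201698121032
[[-16, 45, 0], [0, 0, -0.236]] # 8.279698618584348 -44.524866845627024 95 9.7344358933409
[[-19, 55, 0], [0, 0, -0.288]] # 5.165290094753973 -34.77284748817833 95 6.726495654213905
[[-20, 65, 0], [0, 0, -0.341]] # 2.518573774579045 -24.931924407201983 95 3.680874947813442
[[-22, 75, 0], [0, 0, -0.395]] # 0.3538051983305091 -14.99810330733623 95 0.6143010004752234
[[-21, 85, 0], [0, 0, -0.406]] # 0.0 -5.0 95 0.0
[[-20, 95, 0], [0, 0, -0.406]] # 0.0 5.0 95 0.0
[[-19, 105, 0], [0, 0, -0.406]] # 0.0 15.0 95 0.0
[[-19, 115, 0], [0, 0, -0.406]] # 0.0 25.0 95 0.0
14.075 [0.9 1.8 0.2]
```

>>> move_arm(motion=[[[-3,7,0],[0,0,-0.047]],[[-7,16,0],[0,0,-0.09]],[[-10,25,0],[0,0,-0.134]],[[-13,35,0],[0,0,-0.184]],[[-16,45,0],[0,0,-0.236]],[[-19,55,0],[0,0,-0.288]],[[-20,65,0],[0,0,-0.341]],[[-22,73,0],[0,0,-0.395]],[[-21,80,0],[0,0,-0.406]]])

```text
clock: 15.2
position: [0.5559, 0.0081, 0.0952]
tool_rot: [-3.141, 0.0, 1.488]
force: [0.4, 0.2, -0.7]
grip_width: 0.0103
```

Run:
```python
from wr import *
f=wrist('w10')
```

```text
15.2 [0.5559 0.0081 0.0952] [-3.141  0.     1.488] [ 0.4  0.2 -0.7] 0.0103 qd 0.143
```

View pics/w10.png

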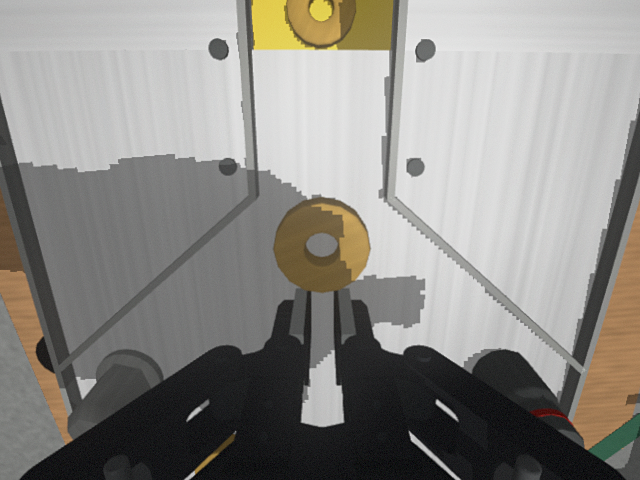

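>>> move_arm(motion=[[[1,8,0],[0,0,-0.003]],[[2,18,0],[0,0,-0.003]],[[2,28,0],[0,0,-0.003]],[[3,38,0],[0,0,-0.003]],[[4,48,0],[0,0,-0.003]],[[5,57,0],[0,0,-0.003]],[[6,66,0],[0,0,-0.003]],[[7,75,0],[0,0,-0.003]],[[7,82,0],[0,0,-0.003]],[[7,86,0],[0,0,-0.003]],[[7,86,0],[0,0,-0.003]],[[7,86,0],[0,0,-0.003]]])

```text
clock: 16.75
position: [0.563, 0.0934, 0.0952]
tool_rot: [-3.142, 0.0, 1.484]
force: [1.1, -0.7, -0.2]
grip_width: 0.0097
```

Run:
```python
from wr import *
f=wrist('w11')
```

```text
16.75 [0.563  0.0934 0.0952] [-3.142  0.     1.484] [ 1.1 -0.7 -0.2] 0.0097 qd 0.002
```

View pics/w11.png

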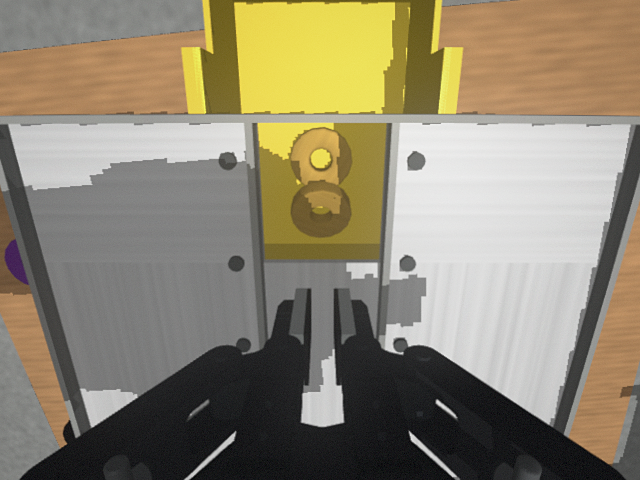

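Two are in the bin, at (321,158) and (321,210). C gets the mirrored path.

Run:
```python
from plan import *
h=-np.degrees(np.arctan(2*48/128.5))
plan([ring(-48,-108.5,h,180,44)])
```

```text
[[-94, -211, 85], [0, 0, -0.641]] # -74.33411852871339 -143.74931490562156 180 -36.76273608841723
16.8 [-0.1  0.3  0. ]
```

>>> move_arm(motion=[[[0,0,45],[0,0,0]],[[0,0,85],[0,0,0]],[[-19,-42,85],[0,0,-0.13]],[[-38,-84,85],[0,0,-0.26]],[[-57,-126,85],[0,0,-0.39]],[[-75,-168,85],[0,0,-0.52]],[[-94,-211,85],[0,0,-0.641]],[[-94,-211,60],[0,0,-0.641]],[[-94,-211,25],[0,0,-0.641]],[[-94,-211,25],[0,0,-0.641]],[[-94,-211,25],[0,0,-0.641]]])

```text
clock: 18.18
position: [0.4693, -0.1177, 0.1212]
tool_rot: [3.141, -0.0, 0.843]
force: [-0.1, -0.1, -0.8]
grip_width: 0.0105
```

Run:
```python
from wr import *
f=wrist('w12')
```

```text
18.18 [ 0.4693 -0.1177  0.1212] [ 3.141 -0.     0.843] [-0.1 -0.1 -0.8] 0.0105 qd 0.013
```

View pics/w12.png

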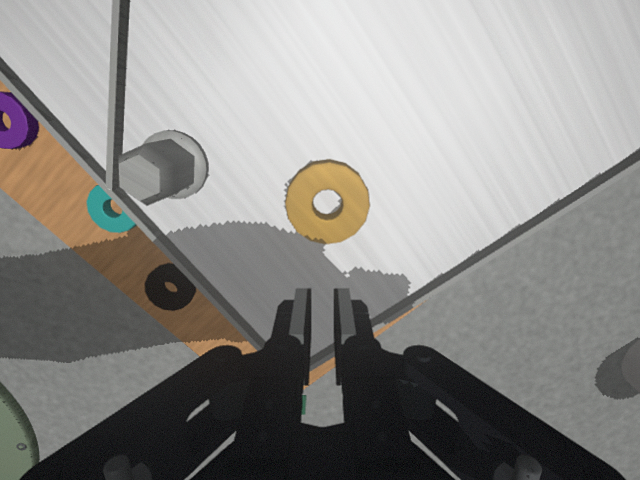

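Run:
```python
from loc import *
loc('w12',[(327.5,201)])
from plan import *
D=127.5;X=-46.5
def path(y): 
    return X*((20-y)/D)**2, np.degrees(np.arctan(2*X*(20-y)/D**2))
r=[ring(X,-107.5,path(-107.5)[1],95,44)]
for y in (-107.5,-101,-94,-87,-80,-73,-66,-58,-50,-41,-32,-22,-12,-2,8,18,22): x,h=path(min(y,20));r.append(ring(round(x,1),y,h,95,33))
plan(r)
```

```text
tcp [[ -74.3 -143.8]]
(327.5, 201) [[ -47.5 -108.9]]
[[2, 0, -26], [0, 0, 0.011]] # -72.4292629688936 -143.04818310251542 95 -36.10745129175187
[[9, 9, -26], [0, 0, 0.011]] # -65.9469472266702 -134.16113732688657 95 -36.10745129175187
[[15, 14, -26], [0, 0, 0.036]] # -60.68243208613374 -128.13337879678411 95 -34.69199189939732
[[21, 20, -26], [0, 0, 0.064]] # -55.226953458610566 -121.64107358626089 95 -33.111583862715285
[[27, 26, -26], [0, 0, 0.092]] # -49.928802831389774 -115.145485481638 95 -31.472208959534008
[[32, 32, -26], [0, 0, 0.122]] # -44.98681467095308 -108.64388774136354 95 -29.77334064118714
[[37, 38, -26], [0, 0, 0.152]] # -40.200103561384765 -102.13325916519378 95 -28.01483165381303
[[42, 45, -26], [0, 0, 0.184]] # -35.76812893870583 -95.61029583143744 95 -26.196973234593667
[[48, 52, -26], [0, 0, 0.222]] # -30.847447005875672 -88.13579547687709 95 -24.047784408590783
[[53, 59, -26], [0, 0, 0.261]] # -26.268075598616157 -80.63485467741995 95 -21.82419382503751
[[59, 67, -26], [0, 0, 0.306]] # -21.47306606128994 -72.15728541492061 95 -19.237632364529965
[[64, 75, -26], [0, 0, 0.352]] # -17.10949054722591 -63.63007252033523 95 -16.566982743360416
[[69, 84, -26], [0, 0, 0.406]] # -12.709705569273488 -54.08676425000055 95 -13.510728956646767
[[74, 93, -26], [0, 0, 0.46]] # -8.842488280230155 -44.46054271017857 95 -10.374151813230322
[[78, 103, -26], [0, 0, 0.516]] # -5.520846383401642 -34.74169551328101 95 -7.1734871718877
[[81, 112, -26], [0, 0, 0.573]] # -2.660147470944985 -24.922511043503057 95 -3.9272232078850347
[[84, 122, -26], [0, 0, 0.63]] # -0.3775531420377205 -14.997840135756427 95 -0.6555355617777008
[[85, 126, -26], [0, 0, 0.641]] # -0.0 -11.0 95 -0.0
18.225 [-0.2  0.8  0.5]
```

>>> move_arm(motion=[[[2,-1,-20],[0,0,0.011]],[[2,-1,-25],[0,0,0.011]],[[5,3,-25],[0,0,0.011]],[[9,8,-25],[0,0,0.011]],[[15,14,-25],[0,0,0.036]],[[21,20,-25],[0,0,0.064]],[[27,26,-25],[0,0,0.092]],[[32,32,-25],[0,0,0.122]],[[37,38,-25],[0,0,0.152]],[[42,45,-25],[0,0,0.184]],[[48,52,-25],[0,0,0.222]]])

```text
clock: 19.6
position: [0.5174, -0.0648, 0.0952]
tool_rot: [-3.142, 0.0, 1.068]
force: [0.1, -1.1, 0.3]
grip_width: 0.0101
```

Run:
```python
from wr import *
f=wrist('w13')
```

```text
19.6 [ 0.5174 -0.0648  0.0952] [-3.142  0.     1.068] [ 0.1 -1.1  0.3] 0.0101 qd 0.111
```

View pics/w13.png

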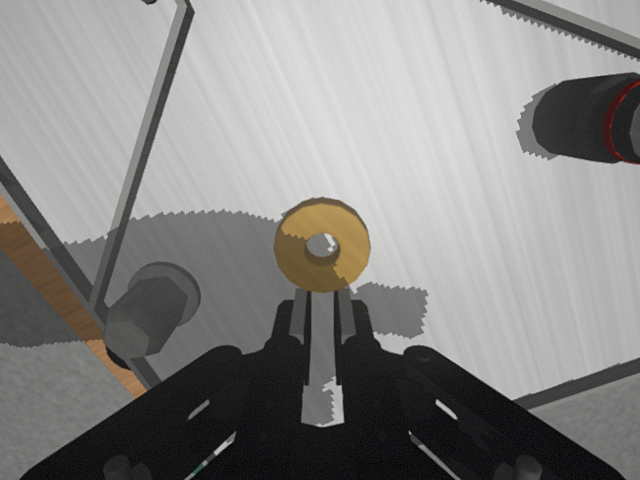

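>>> move_arm(motion=[[[5,7,0],[0,0,0.039]],[[11,15,0],[0,0,0.084]],[[16,23,0],[0,0,0.13]],[[21,32,0],[0,0,0.184]],[[26,41,0],[0,0,0.238]],[[30,51,0],[0,0,0.294]],[[33,60,0],[0,0,0.351]],[[36,68,0],[0,0,0.408]],[[37,73,0],[0,0,0.419]]])

```text
clock: 20.78
position: [0.5542, 0.0082, 0.0952]
tool_rot: [3.142, -0.0, 1.487]
force: [-0.2, -0.6, -1.0]
grip_width: 0.0102
```

```bash
python3 - <<'E'
from wr import *
f=wrist('w14')
E
python3 -c "
from loc import *
loc('w14',[(322,244)])"
```

```text
20.77 [0.5542 0.0082 0.0952] [ 3.142 -0.     1.487] [-0.2 -0.6 -1. ] 0.0102 qd 0.057
tcp [[ -0.6 -11.1]]
(322, 244) [[-2.2 22.6]]
```

View pics/w14.png

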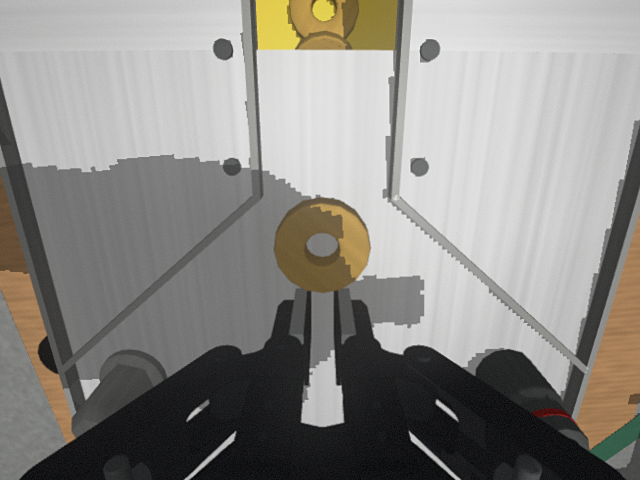

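>>> move_arm(motion=[[[1,8,0],[0,0,-0.002]],[[2,18,0],[0,0,-0.002]],[[3,28,0],[0,0,-0.002]],[[4,38,0],[0,0,-0.002]],[[5,48,0],[0,0,-0.002]],[[6,57,0],[0,0,-0.002]],[[7,66,0],[0,0,-0.002]],[[8,75,0],[0,0,-0.002]],[[8,82,0],[0,0,-0.002]],[[8,86,0],[0,0,-0.002]],[[8,86,0],[0,0,-0.002]],[[8,86,0],[0,0,-0.002]]])

```text
clock: 22.32
position: [0.562, 0.0934, 0.0952]
tool_rot: [-3.142, 0.0, 1.482]
force: [0.0, 0.7, -0.3]
grip_width: 0.0103
```

Run:
```python
from wr import *
f=wrist('w15')
```

```text
22.32 [0.562  0.0934 0.0952] [-3.142  0.     1.482] [ 0.   0.7 -0.3] 0.0103 qd 0.003
```

View pics/w15.png

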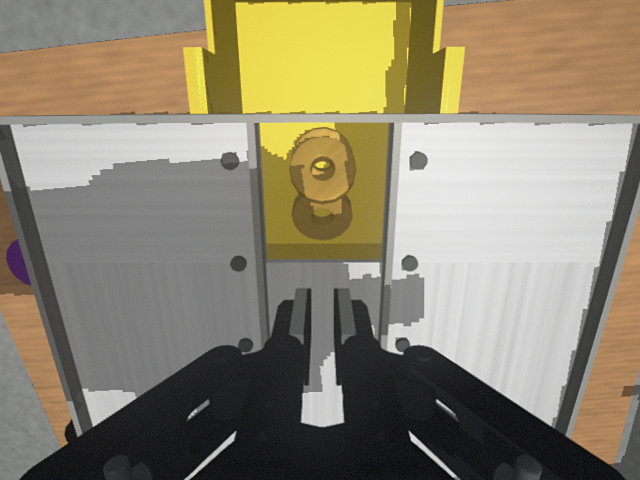

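The third ring is lying on top of the other two in the bin, at (323,168). I'll lift clear and check everything.

>>> move_arm(motion=[[[0,0,50],[0,0,0]],[[0,0,110],[0,0,0]],[[0,0,170],[0,0,0]],[[0,-10,220],[0,0,0]],[[0,-30,250],[0,0,0]],[[0,-50,255],[0,0,0]],[[0,-50,255],[0,0,0]],[[0,-50,255],[0,0,0]]])

```text
clock: 23.38
position: [0.5617, 0.0441, 0.3492]
tool_rot: [-3.14, 0.0, 1.483]
force: [0.3, -0.9, -0.7]
grip_width: 0.0098
```

Run:
```python
from wr import *
from fit import L
P=[.5557,.0192,-.0858]
f=wrist('w16')
for l,z in [('socket',.123),('wheel_nut',.118)]:
    for o in outline_of(l,'wrist')[:1]:
        ys,xs=np.nonzero(o['pixels']);print(l,(L(P,toplane(f,[(xs.mean(),ys.mean())],z,f['T']))*1000).round(1))
g=grab_frame('scene')['frame'];cv2.imwrite('pics/sceneF.png',g[:,:,::-1])
```

```text
23.38 [0.5617 0.0441 0.3492] [-3.14   0.     1.483] [ 0.3 -0.9 -0.7] 0.0098 qd 0.01
socket [[ 88.9 -51.6]]
wheel_nut [[-94.7 -50.1]]
```

View pics/w16.png

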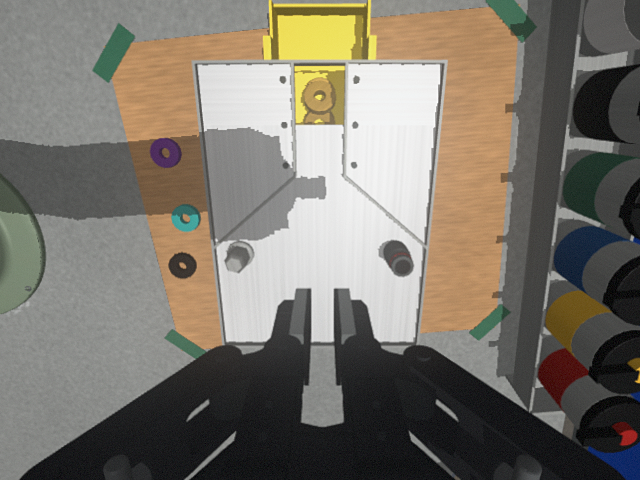

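View pics/sceneF.png

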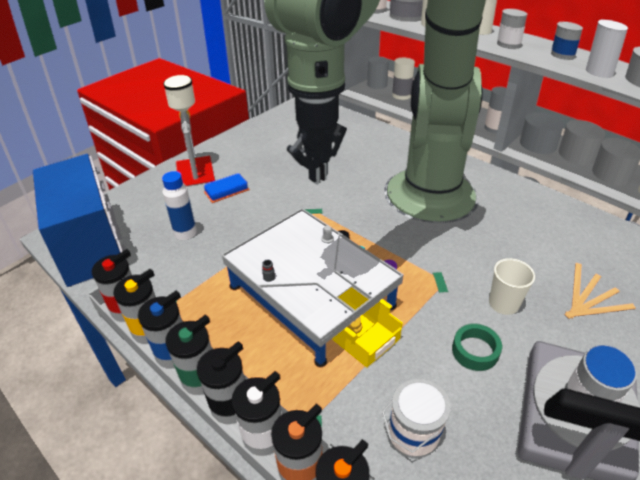

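The deck has no rings left on it. The socket and nut are where they were to within about 1 mm, and the bystanders haven't moved. I'm handing in.

```bash
python3 -c "
from workcell import *
print(job_done(),observe()['clock'])"
```

```text
the job is handed in; nothing more can be done
the job is handed in; nothing more can be done
```

All three brass spacer rings are in the yellow bin, and I handed the job in at about 23.5 s of the 61 s allowed. I pushed them along the deck with near-closed fingertips, one at a time. Each ring had dropped before the next one entered the neck.

**Final checks:**
- **Tray and bin:** the last pictures show no rings left on the tray. The third ring is lying on top of the other two in the bin.
- **Socket and wheel nut:** both are still standing, within about 1 mm of where they were measured at the start.
- **Other things:** the bystanders I could see in the last pictures and the three look-alike rings look unmoved. I judged this by eye only.

**What disagreed:**
- **Fingertip length:** the tips turned out to be about 8.5 mm behind the TCP, not 25 mm ahead as stated. Because of this, my first sweep passed over the first ring without touching it.
- **Contact force:** to find the deck height I lowered the tips until they touched, which gave one brief reading of about 40 N at the fingertips. That is level with the limit for the arm or gripper's body, but the contact was at the tips, and it is well under the 120 N wrist limit.
- **Cameras:** the fixed cameras were 2–3 pixels off on the tray, so I used the wrist camera to locate it.

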